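Change the bobbin sander from the narrow drum to the wide one

TASK

Change the bobbin sander over: fit the widest drum on its spindle in place of the narrow one and hold it with the large-flanged cap, and put the narrow drum and the small cap on the two rack pegs that this frees, drum on the tall peg and cap on the short one. The bare wooden board is free for setting things down on the way. Keep the drums upright and leave the middle-sized drum on its peg.

Things in the scene. Friction and masses are not known exactly. Their poses are not given: they have to be found in the camera images.
- sander: Fixed sander: grey housing, table 224 x 204 mm, top 75 mm high. Origin on its upright spindle's axis at bench level; x, y along the table's sides. Spindle: seat flange 32 mm across where a drum's underside rests, 81 mm above the origin; 10 mm of cone, 16 to 12 mm across; then a 12 mm rod, its last 12 mm tapering to a 4 mm tip 159 mm above the origin (18 mm above a seated drum).
- drum_narrow: Narrow sanding drum, an upright rubber cylinder with a brown abrasive sleeve, 38 mm across, 60 mm high, with an open bore 20 mm across right through it; 0.12 kg. At the start it is on the sander's spindle under the small cap. Origin: centre of its underside, z up.
- drum_wide: Widest sanding drum, same make, 64 mm across, 60 mm high, bore 20 mm; 0.22 kg. At the start it stands on peg_wide. Origin: centre of its underside, z up.
- drum_middle: Middle-sized sanding drum, same make, 50 mm across, 60 mm high, bore 20 mm; loose, on peg_middle, to be left there. Origin: centre of its underside, z up.
- cap_small: Small steel retaining cap, slips over the spindle's end (no thread): flange 32 mm across, 6 mm thick, with a dark knurled hub 28 mm across on it, 36 mm high in all; blind bore 18 mm across, 30 mm deep from below. 0.08 kg. Starts on the spindle, resting on the narrow drum. Origin: centre of the flange's underside, z up.
- cap_large: Large retaining cap, the same but with a flange 58 mm across (hub 28 mm across, 36 mm high in all, bore 18 mm); 0.11 kg. At the start it is on peg_cap. Origin: centre of the flange's underside, z up.
- peg_wide: Fixed tall rack peg on which the widest drum stands at first: steel pin 12 mm across, 52 mm high over its 32 mm seat washer, last 12 mm tapering to 4 mm. Three pegs stand in a row, 82 mm apart, on a wooden rack 246 x 78 mm; their order in the row changes. Origin: centre of the seat, 23 mm above the bench, where an underside rests; x along the row, y across it.
- peg_middle: Fixed tall rack peg like peg_wide, the one on which the middle-sized drum stands. Origin and axes as for peg_wide.
- peg_cap: Fixed short rack peg for a cap, in the same row: a steel pin 12 mm across, 26 mm high over its seat, the last 12 mm tapering to 4 mm. The large cap is on it at the start. Origin: centre of the seat, 23 mm above the bench; axes as for peg_wide.
- board: Fixed bare wooden board, 136 x 135 mm, 26 mm thick, lying flat on the bench with nothing on it. Origin: centre of its underside, at bench level; x and y along its sides.

How it is judged:
By the outcome, as a careful person would: the job done as asked, in the order asked, and still so for the second after the job is handed in, with the robot touching nothing.
It also fails if it takes over 141 s, if anything falls off the work surface, if the arm or the gripper's body presses on something with over 40 N, if the wrist force passes 120 N, or if a joint passes its speed limit or range.

ROBOT

A 7-joint arm with a two-finger parallel gripper is mounted at the origin on a cart in front of the work surface, level with it; the furniture and walls round the work are solid. World frame = base frame: x ahead of the robot, y to its left, z up, the work surface at z = 0. Lengths are in m, angles in rad, forces in N, time in s.
With the tool pointing down it reaches from about 0.425 to 0.925 m from the base axis. Payload 6.8 kg.
Tool frame: the origin (TCP) lies between the finger pads; the fingertips stand 22 mm ahead of it and the grasp point (between the pads) lies 3 mm ahead of it; z points along the fingers, y is the line along which they close (so a half turn about z gives the same grasp; the last joint's range is limited). The gripper opens to 85 mm and grips with 20 to 120 N. Pads are 22 mm wide; open, the fingers measure 114 mm over their backs; the gripper's body (76 mm by 85 mm) begins 54 mm behind the grasp point. The pads swing forward as they close: fully open they stand 13 mm farther back than shut.
Start: joints at [1.084, 0.477, 0.022, 1.555, -0.011, 1.109, -0.083], TCP at [0.25, -0.627, 0.253] pointing down, gripper open.
Joint ranges: [-2.96, 2.96], [-0.34, 2.1], [-1.41, 1.46], [0.24, 2.44], [-1.37, 4.51], [0.17, 1.92], [-2.96, 2.96]. Speed limits (rad/s): [2.39, 2.39, 3.14, 3.14, 3.14, 3.14, 3.14].

INTERFACE

Orientations are given as a unit quaternion [w, x, y, z].
In Python, from station import bot gives the robot as it stands.
- The arm moves only by the tool servo_tool, never from a script. Its argument "motion" is a list that holds one entry, the list of rows, each a list of 5 numbers: the opening, from 0 (shut) to 1 (fully open), then the shift along the world's x, y, z each as a share of 0.04 m, from -1 to 1, then the turn about the world's z as a share of 0.12 rad, from -1 to 1. A call has 1 to 20 rows; each row shifts and turns the commanded pose from where the row before left it; what a row does not reach is not made up. A row lasts 1/10 s, in which the tool goes at most 50 mm and 8.59 degrees, less where a joint would pass 70% of its speed; a pose out of reach is approached as far as the arm can. A call with a number of a shift or a turn outside -1 to 1 is refused whole. A call with a gripper value outside its range is refused whole. The fingers move at their own pace and stop on an object; "newtons" is the grip in N (left out, the last holds). Time passes only in rows, so rows that do not move let the fingers close. It gives the time, the measured TCP pose, the force, the opening and the grip force at its end, in the units of the state.
- bot.get_obs(): the state, without advancing time (a new reading comes with each control period).
- bot.read_camera(name): name is "scene" or "top"; returns (picture, depth): 384x512x3 uint8, red, green, blue; 384x512 float32, m along the optical axis (not along the pixel's ray), 0 where there is no reading.
- bot.get_calibration(name): a dict with "fovy" (degrees; the focal length in pixels is half the picture's height over the tangent of half this angle, whatever the lens; pixels are square), "cx", "cy" (the principal point, pixels), "view" (4x4, takes a point from world to camera coordinates). Camera axes: x right, y down, z forward; pixel columns grow to the right and rows downward; lengths in m; the calibration is good to about 2 mm. A picture is of the moment at which its call begins. get_calibration takes no time and is no camera call.
- bot.hand_in(): hands the job in; it is judged then, once.
The state is a dict: "t": time; "q": joint angles; "joint_vel": joint speeds; "joint_torque": joint torques, N m; "eef_pos": TCP position; "tool_rot": TCP orientation; "contact_force": force on the tool from outside, world axes, zero at the start; "torque": the same for the moment, N m; "gripper_width": opening from 0.0 (shut) to 1.0 (fully open); "grasp_force": force on a finger pad.
Only numpy, scipy, OpenCV 4.12 (cv2) and the standard library are available. Lean on these libraries where they do the work, as an engineer would, in place of code of your own. Each camera call takes 0.05 s, during which the arm holds its last target. There are 200 camera calls.

## Working session

There is one attempt and no reset: what is moved stays moved. The work goes in short steps, Python scripts to look and compute and a tool call to move; the robot and the scene stay as the last step left them, time stands still between calls to the robot, and variables do not carry over. Pictures are saved under pics/ and viewed, at most 14 in all, crops included, and the job is handed in when it is done.

Besides the shell and the picture viewer there is one more tool, called after "Call:" as a command line: name --argument value ..., lists and objects as JSON in quotes. servo_tool: Moves the arm, as the interface text tells. Shift numbers are shares of 0.04 m and turn numbers shares of 0.12 rad, none past 1 either way. Its arguments: {"type":"object","properties":{"motion":{"type":"array"},"newtons":{"type":"number"}},"required":["motion"]}

```bash
mkdir -p pics; ls
cat > h.py <<'E'
import numpy as np, cv2
from station import bot
def cam(n):
    im,d=bot.read_camera(n); c=bot.get_calibration(n); return im,d,c
def pts(d,c):
    f=d.shape[0]/2/np.tan(np.radians(c["fovy"])/2)
    v,u=np.mgrid[:d.shape[0],:d.shape[1]]
    P=np.stack([(u-c["cx"])/f*d,(v-c["cy"])/f*d,d],-1)
    V=np.array(c["view"]); return (P-V[:3,3])@V[:3,:3]
E
python3 - <<'E'
from h import *
for n in("scene","top"):
    im,d,c=cam(n); cv2.imwrite(f"pics/{n}0.png",im[:,:,::-1]); print(n,c,d.min(),d.max())
    np.savez(f"{n}0.npz",im=im,d=d)
print(bot.get_obs())
E
```

```text
pics
scene {'fovy': 49.96042871935964, 'cx': 254.65888579009538, 'cy': 191.93161800399054, 'view': array([[-0.77315412, -0.63421065,  0.00309324,  0.5270625 ],
       [-0.35457776,  0.42820491, -0.83121307,  0.22214465],
       [ 0.52583964, -0.6437526 , -0.55594538,  0.76661007],
       [ 0.        ,  0.        ,  0.        ,  1.        ]])} 0.0 2.5282257
top {'fovy': 42.35243205240889, 'cx': 261.83881259899647, 'cy': 188.36842489836542, 'view': array([[ 0.01379167, -0.99986083,  0.00938662,  0.11929041],
       [-0.98565847, -0.01517359, -0.16806885,  0.58573215],
       [ 0.16818789, -0.00693405, -0.98573057,  1.14428508],
       [ 0.        ,  0.        ,  0.        ,  1.        ]])} 0.0 2.203841
{'t': 0.1, 'q': array([ 1.08387928,  0.4777011 ,  0.02232471,  1.55631406, -0.01150454,
        1.10926483, -0.08308083]), 'joint_vel': array([ 0.00212276, -0.00225205, -0.00256965, -0.00394272,  0.0002095 ,
       -0.00052169,  0.00027986]), 'joint_torque': array([ 5.15800493e-03, -5.97754383e+01,  1.61444653e+00, -2.81952435e+01,
        1.28854369e-02,  4.95900764e-03, -1.82648427e-05]), 'eef_pos': array([ 0.24946236, -0.62670656,  0.25244976]), 'tool_rot': array([-7.54904426e-04,  9.82110433e-01,  1.88304248e-01, -1.95437145e-04]), 'contact_force': array([ 0.08866504, -0.13685228,  0.3207762 ]), 'torque': array([0.05109183, 0.01774969, 0.04052755]), 'grasp_force': 0.0, 'gripper_width': 0.9999478478091777}
```

View pics/scene0.png

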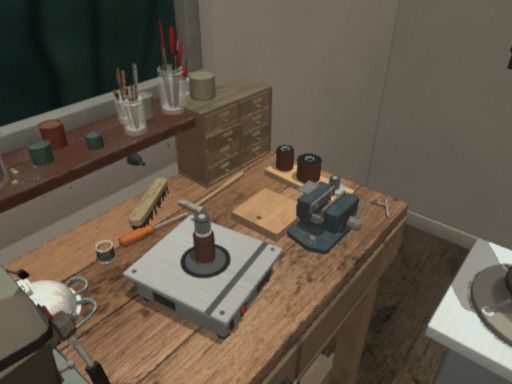

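View pics/top0.png

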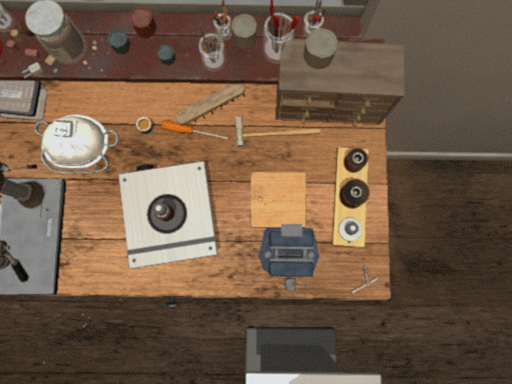

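The scene shows the sander with drum and cap (top view 165,212), the board (278,200) and a vice (289,250). The rack holds the middle drum (356,158), the wide drum (354,193) and the large cap (350,229).

```bash
cat >> h.py <<'E'
def circ(P,roi,z0,z1):
    """fit circle to points within xy roi and height band -> centre, diameter, n, median z"""
    m=(P[...,2]>z0)&(P[...,2]<z1)&(abs(P[...,0]-roi[0])<roi[2])&(abs(P[...,1]-roi[1])<roi[2])
    q=P[m]
    if len(q)<5: return None
    (x,y),r=cv2.minEnclosingCircle(q[:,:2].astype(np.float32)); return np.round([x,y,2*r*1000,len(q),np.median(q[:,2])*1000],4)
E
python3 - <<'E'
from h import *
D={}
for n in("scene","top"):
    z=np.load(n+"0.npz"); D[n]=pts(z["d"],bot.get_calibration(n))
T=D["top"]
for k,(u,v) in dict(capS=(165,212),board=(278,200),mid=(356,158),wide=(354,193),capL=(350,229),vice=(291,250),table=(195,190),rack=(340,215),cab=(340,80),dome=(70,135),bench=(230,220),driver=(180,127)).items(): print(k,T[v,u].round(4))
c=[T[v,u] for u,v in((165,209),(356,156),(354,191),(350,229))]
for n in D:
    print(n)
    for nm,p,r,bs in (("capS",c[0],.04,[(.165,.19),(.145,.165)]),("mid",c[1],.038,[(.07,.1)]),("wide",c[2],.045,[(.07,.1),(.035,.07)]),("capL",c[3],.04,[(.05,.07),(.026,.034)])):
        for b in bs: print(nm,b,circ(D[n],(p[0],p[1],r),*b))
# table, board, rack rectangles
def rect(lo,hi,cx,cy,r):
    m=(T[...,2]>lo)&(T[...,2]<hi)&(abs(T[...,0]-cx)<r)&(abs(T[...,1]-cy)<r)
    m=cv2.morphologyEx(m.astype(np.uint8),cv2.MORPH_OPEN,np.ones((3,3)))>0
    print(cv2.minAreaRect(T[m][:,:2].astype(np.float32)*1000),np.median(T[m][:,2]))
rect(.065,.085,*T[190,195][:2]*0+c[0][:2],.16)
b=T[200,278]; rect(.018,.035,b[0],b[1],.085)
r=T[193,342]; rect(.013,.024,r[0],r[1],.14)
# vice heights
m=(abs(T[...,0]-T[250,291,0])<.08)&(abs(T[...,1]-T[250,291,1])<.075)&(T[...,2]>.05)
print("vice",T[m].min(0),T[m].max(0))
E
```

```text
capS [0.5107 0.338  0.1543]
board [0.5593 0.0878 0.028 ]
mid [ 0.6572 -0.0961  0.0714]
wide [ 0.5718 -0.0892  0.0748]
capL [ 0.4881 -0.081   0.0608]
vice [0.4375 0.057  0.0494]
table [0.5727 0.2846 0.0781]
rack [ 0.526  -0.0651  0.0174]
cab [ 0.7941 -0.0356  0.2164]
dome [0.7042 0.5916 0.0662]
bench [0.5114 0.2053 0.0008]
driver [0.7407 0.3348 0.0256]
scene
capS (0.165, 0.19) [  0.5158   0.3494  30.3647 203.     175.9197]
capS (0.145, 0.165) [  0.5149   0.3499  30.5786 164.     154.4613]
mid (0.07, 0.1) [ 6.54100e-01 -9.73000e-02  5.29650e+01  1.82000e+02  8.11232e+01]
wide (0.07, 0.1) [ 5.72700e-01 -9.15000e-02  6.52415e+01  3.12000e+02  8.16245e+01]
wide (0.035, 0.07) [ 5.71100e-01 -8.92000e-02  6.33175e+01  2.70000e+02  5.22947e+01]
capL (0.05, 0.07) [ 0.4903 -0.0865 31.0387 76.     57.7567]
capL (0.026, 0.034) [ 0.4909 -0.0864 59.4503 69.     28.1779]
top
capS (0.165, 0.19) [  0.5166   0.3493  29.4419 149.     176.0964]
capS (0.145, 0.165) [  0.5169   0.3493  30.9024  40.     151.6057]
mid (0.07, 0.1) [ 6.55400e-01 -9.60000e-02  5.04049e+01  3.22000e+02  8.17058e+01]
wide (0.07, 0.1) [ 5.73400e-01 -9.14000e-02  6.51921e+01  5.52000e+02  8.24157e+01]
wide (0.035, 0.07) [ 5.70600e-01 -8.69000e-02  6.29429e+01  1.19000e+02  5.59474e+01]
capL (0.05, 0.07) [ 4.91100e-01 -8.64000e-02  2.92061e+01  1.17000e+02  5.82678e+01]
capL (0.026, 0.034) [ 4.91000e-01 -8.63000e-02  5.75607e+01  2.59000e+02  2.88525e+01]
((517.4151000976562, 349.84173583984375), (225.2449493408203, 204.3321075439453), 9.879858016967773) 0.07449577569409402
((563.3328857421875, 88.36357116699219), (135.28900146484375, 131.05810546875), 1.012284755706787) 0.025026205571558952
((548.9093017578125, -83.58543395996094), (130.9980926513672, 282.1961975097656), 73.07038879394531) 0.01926129600728129
vice [0.35757287 0.01229552 0.05003469] [0.49347401 0.11102363 0.12069474]
```

Call:
servo_tool --motion '[[[0.6, 0.68, 0.97, 0.2, -0.33], [0.6, 0.68, 0.97, 0.2, -0.33], [0.6, 0.68, 0.97, 0.2, -0.33], [0.6, 0.68, 0.97, 0.2, -0.33], [0.6, 0.68, 0.97, 0.2, -0.33], [0.6, 0.68, 0.97, 0.2, -0.33], [0.6, 0.68, 0.97, 0.2, -0.33], [0.6, 0.68, 0.97, 0.2, -0.33], [0.6, 0.68, 0.97, 0.2, -0.33], [0.6, 0.68, 0.97, 0.2, -0.33], [0.6, 0.68, 0.97, 0.2, -0.33], [0.6, 0, 0, 0, 0], [0.6, 0, 0, 0, 0]]]' --newtons 40

```text
t: 1.4
eef_pos: [0.5493, -0.1989, 0.3409]
tool_rot: [-0.0, 1.0, -0.027, -0.0]
contact_force: [-0.9, 0.0, 0.2]
gripper_width: 0.603
grasp_force: 0.0
```

Call:
servo_tool --motion '[[[0.6, -0.058, 0.979, 0, 0], [0.6, -0.058, 0.979, 0, 0], [0.6, -0.058, 0.979, 0, 0], [0.6, -0.058, 0.979, 0, 0], [0.6, -0.058, 0.979, 0, 0], [0.6, -0.058, 0.979, 0, 0], [0.6, -0.058, 0.979, 0, 0], [0.6, -0.058, 0.979, 0, 0], [0.6, -0.058, 0.979, 0, 0], [0.6, -0.058, 0.979, 0, 0], [0.6, -0.058, 0.979, 0, 0], [0.6, -0.058, 0.979, 0, 0], [0.6, -0.058, 0.979, 0, 0], [0.6, -0.058, 0.979, 0, 0], [0.6, 0, 0, -0.5, 0], [0.6, 0, 0, -0.5, 0], [0.6, 0, 0, 0, 0], [0.6, 0, 0, 0, 0]]]'

```text
t: 3.2
eef_pos: [0.5171, 0.3462, 0.3011]
tool_rot: [0.001, 1.0, -0.03, -0.0]
contact_force: [-0.6, -0.6, 0.4]
gripper_width: 0.597
grasp_force: 0.0
```

Run:
```python
from h import *
im,d,c=cam("scene"); cv2.imwrite("pics/s1.png",cv2.resize(im[130:330,100:350,::-1],None,fx=2.4,fy=2.4))
```

```text
(no output)
```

View pics/s1.png

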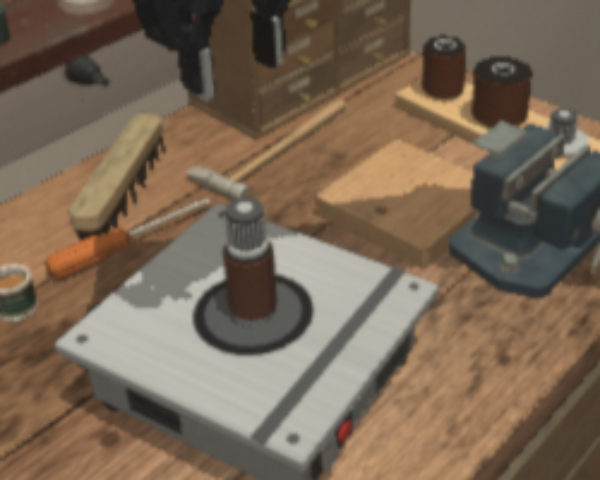

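The picture shows the open fingers (crop 200,80 and 268,50) right over the cap (244,215), which is upright on the narrow drum.

Call:
servo_tool --motion '[[[0.6, 0, 0.08, -0.6, 0], [0.6, 0, 0, -0.6, 0], [0.6, 0, 0, -0.6, 0], [0.6, 0, 0, -0.6, 0], [0.6, 0, 0, -0.6, 0], [0.6, 0, 0, 0, 0], [0.6, 0, 0, 0, 0], [0.6, 0, 0, 0, 0]]]'

```text
t: 4.05
eef_pos: [0.5174, 0.3517, 0.1834]
tool_rot: [-0.001, 1.0, -0.029, 0.001]
contact_force: [0.5, -0.9, 0.5]
gripper_width: 0.604
grasp_force: 0.0
```

Call:
servo_tool --motion '[[[0.6, -0.02, -0.06, -0.28, 0], [0.6, 0, 0, 0, 0], [0.6, 0, 0, 0, 0], [0, 0, 0, 0, 0], [0, 0, 0, 0, 0], [0, 0, 0, 0, 0], [0, 0, 0, 0, 0], [0, 0, 0, 0, 0], [0, 0, 0, 0, 0]]]'

```text
t: 4.95
eef_pos: [0.5157, 0.349, 0.1705]
tool_rot: [-0.0, 1.0, -0.028, 0.0]
contact_force: [0.6, 0.6, 4.2]
gripper_width: 0.315
grasp_force: 39.7
```

Call:
servo_tool --motion '[[[0, 0, 0, 0.5, 0], [0, 0, 0, 1, 0], [0, 0, 0, 1, 0], [0, 0, 0, 0.5, 0], [0, 0.25, -0.92, 0, 0], [0, 0.25, -0.92, 0, 0], [0, 0.25, -0.92, 0, 0], [0, 0.25, -0.92, 0, 0], [0, 0.25, -0.92, 0, 0], [0, 0.25, -0.92, 0, 0], [0, 0.25, -0.92, 0, 0], [0, 0.25, -0.92, 0, 0], [0, 0, 0, -1, 0], [0, 0, 0, -1, 0], [0, 0, 0, -1, 0], [0, 0, 0, -1, 0], [0, 0, 0, -1, 0], [0, 0, 0, 0, 0], [0, 0, 0, 0, 0], [0, 0, 0, 0, 0]]]'

```text
t: 6.95
eef_pos: [0.597, 0.0546, 0.0923]
tool_rot: [-0.0, 1.0, -0.028, 0.002]
contact_force: [0.5, 0.7, -0.1]
gripper_width: 0.322
grasp_force: 39.7
```

Call:
servo_tool --motion '[[[0, 0, 0, -0.4, 0], [0, 0, 0, -0.3, 0], [0, 0, 0, -0.15, 0], [0, 0, 0, 0, 0], [0, 0, 0, 0, 0]]]'

```text
t: 7.45
eef_pos: [0.5954, 0.0543, 0.0558]
tool_rot: [0.0, 1.0, -0.028, -0.0]
contact_force: [0.3, 0.1, -1.0]
gripper_width: 0.315
grasp_force: 39.8
```

Run:
```python
from h import *
im,d,c=cam("scene"); cv2.imwrite("pics/s2.png",cv2.resize(im[130:330,150:400,::-1],None,fx=2.4,fy=2.4))
```

```text
(no output)
```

View pics/s2.png

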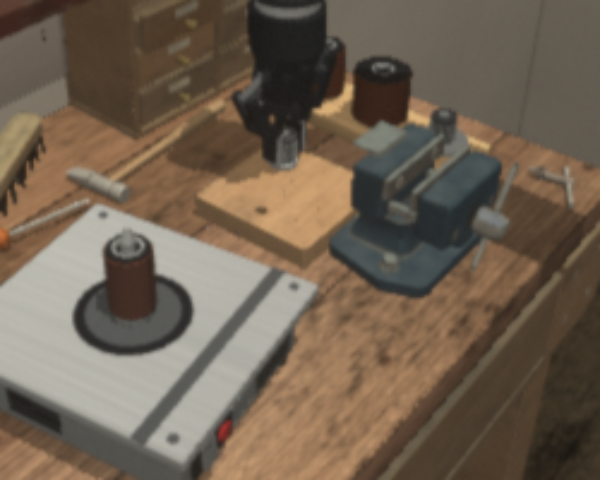

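The small cap (crop 287,150) is just above the board; drum and spindle (130,270) were left undisturbed.

Call:
servo_tool --motion '[[[0, 0, 0, -0.02, 0], [0, 0, 0, 0, 0], [0.5, 0, 0, 0, 0], [0.5, 0, 0, 0, 0], [0.5, 0, 0, 0, 0], [0.5, 0, 0, 0.5, 0], [0.5, 0, 0, 1, 0], [0.7, 0, 0, 1, 0], [0.7, 0, 0, 1, 0], [0.7, 0, 0, 1, 0], [0.7, 0, 0, 1, 0], [0.7, 0, 0, 0, 0], [0.7, 0, 0, 0, 0]]]'

```text
t: 8.8
eef_pos: [0.5959, 0.0543, 0.2763]
tool_rot: [-0.0, 1.0, -0.028, 0.001]
contact_force: [-0.4, -0.1, -0.8]
gripper_width: 0.7
grasp_force: 0.0
```

Call:
servo_tool --motion '[[[0.7, -0.25, 0.92, 0, 0], [0.7, -0.25, 0.92, 0, 0], [0.7, -0.25, 0.92, 0, 0], [0.7, -0.25, 0.92, 0, 0], [0.7, -0.25, 0.92, 0, 0], [0.7, -0.25, 0.92, 0, 0], [0.7, -0.25, 0.92, 0, 0], [0.7, -0.25, 0.92, 0, 0], [0.7, 0, 0, 0, 0], [0.7, 0, 0, -0.5, 0], [0.7, 0, 0, -0.5, 0], [0.7, 0, 0, -0.5, 0], [0.7, 0, 0, -0.5, 0], [0.7, 0, 0, 0, 0], [0.7, 0, 0, 0, 0]]]'

```text
t: 10.3
eef_pos: [0.5152, 0.3479, 0.1944]
tool_rot: [0.001, 1.0, -0.029, -0.001]
contact_force: [1.1, 0.2, 0.6]
gripper_width: 0.703
grasp_force: 0.0
```

Run:
```python
from h import *
for n in("scene","top"):
    im,d,c=cam(n); P=pts(d,c)
    print(n,"cap",circ(P,(.595,.0545,.03),.045,.08),circ(P,(.595,.0545,.03),.03,.08),"drum",circ(P,(.5166,.3494,.03),.1,.138),circ(P,(.5166,.3494,.03),.138,.165))
```

```text
scene cap [5.95300e-01 5.38000e-02 3.14192e+01 1.18000e+02 5.87999e+01] [5.93100e-01 5.44000e-02 3.35483e+01 1.80000e+02 5.11059e+01] drum [5.144000e-01 3.502000e-01 3.778490e+01 3.710000e+02 1.208069e+02] [  0.5152   0.3495  37.1661 199.     140.6733]
top cap [5.96600e-01 5.54000e-02 2.97162e+01 1.20000e+02 6.03360e+01] [5.96600e-01 6.60000e-02 5.64525e+01 1.47000e+02 5.94163e+01] drum None None
```

Call:
servo_tool --motion '[[[0.7, 0.02, 0.04, -0.5, 0], [0.7, 0, 0, -0.5, 0], [0.7, 0, 0, -0.5, 0], [0.7, 0, 0, -0.4, 0], [0.7, 0, 0, 0, 0], [0.7, 0, 0, 0, 0], [0, 0, 0, 0, 0], [0, 0, 0, 0, 0], [0, 0, 0, 0, 0], [0, 0, 0, 0, 0], [0, 0, 0, 0, 0], [0, 0, 0, 0, 0]]]'

```text
t: 11.6
eef_pos: [0.5171, 0.3508, 0.1208]
tool_rot: [-0.001, 1.0, -0.028, 0.001]
contact_force: [-0.7, -0.5, 6.1]
gripper_width: 0.436
grasp_force: 40.1
```

Call:
servo_tool --motion '[[[0, 0, 0, 0.4, 0], [0, 0, 0, 0.6, 0], [0, 0, 0, 1, 0], [0, 0, 0, 1, 0], [0, 0, 0, 0.5, 0], [0, 0, 0, 0, 0], [0, 0.32, -0.94, 0, 0], [0, 0.32, -0.94, 0, 0], [0, 0.32, -0.94, 0, 0], [0, 0.32, -0.94, 0, 0], [0, 0.32, -0.94, 0, 0], [0, 0.32, -0.94, 0, 0], [0, 0, 0, -1, 0], [0, 0, 0, -1, 0], [0, 0, 0, -1, 0], [0, 0, 0, -0.75, 0], [0, 0, 0, 0, 0], [0, 0, 0, 0, 0], [0, 0, 0, 0, 0]]]'

```text
t: 13.5
eef_pos: [0.5943, 0.1252, 0.1112]
tool_rot: [-0.0, 1.0, -0.028, 0.001]
contact_force: [0.4, 0.5, -1.8]
gripper_width: 0.439
grasp_force: 40.7
```

Run:
```python
from h import *
im,d,c=cam("scene"); cv2.imwrite("pics/s3.png",cv2.resize(im[130:330,150:400,::-1],None,fx=2.4,fy=2.4))
```

```text
(no output)
```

View pics/s3.png

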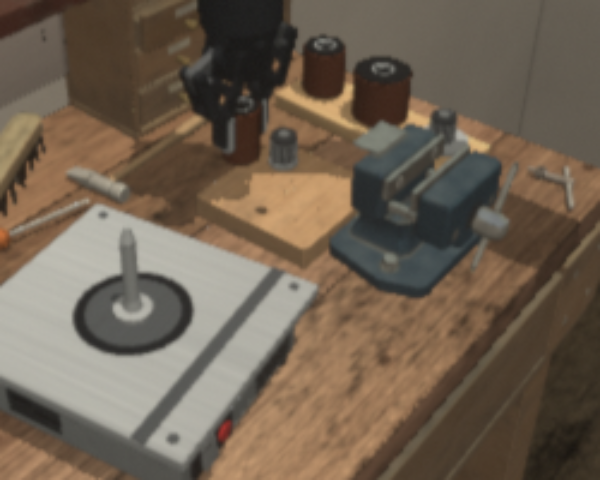

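The drum is held upright over the board (crop 240,130), the cap stands at (284,150), and the spindle is bare (128,270).

Call:
servo_tool --motion '[[[0, 0, 0, -0.6, 0], [0, 0, 0, -0.3, 0], [0, 0, 0, -0.15, 0], [0, 0, 0, -0.04, 0], [0, 0, 0, 0, 0], [0, 0, 0, 0, 0]]]'

```text
t: 14.15
eef_pos: [0.5937, 0.1249, 0.0664]
tool_rot: [-0.0, 1.0, -0.028, 0.001]
contact_force: [-0.0, -0.6, -1.5]
gripper_width: 0.436
grasp_force: 40.6
```

Run:
```python
from h import *
for n in("scene","top"):
    im,d,c=cam(n); P=pts(d,c)
    for b in((.1,.125),(.125,.15),(.15,.165)): print(n,"spindle",b,circ(P,(.5166,.3494,.03),*b))
    print("drum",circ(P,(.595,.125,.03),.03,.085))
```

```text
scene spindle (0.1, 0.125) [  0.5154   0.3491  12.364   67.     111.5001]
scene spindle (0.125, 0.15) [  0.515    0.3498  11.7362  78.     137.8185]
scene spindle (0.15, 0.165) [  0.5155   0.3499   7.7116  20.     154.246 ]
drum [5.93400e-01 1.24700e-01 6.20940e+01 3.62000e+02 6.24735e+01]
top spindle (0.1, 0.125) [  0.5148   0.3469  10.0585  12.     114.4048]
top spindle (0.125, 0.15) [  0.5162   0.3483  11.8228  19.     143.0342]
top spindle (0.15, 0.165) [  0.5165   0.3488  11.586   16.     154.0909]
drum [ 0.5776  0.1417 24.2177  8.     38.8895]
```

Call:
servo_tool --motion '[[[0, 0, 0, -0.025, 0], [0, 0, 0, 0, 0], [0.6, 0, 0, 0, 0], [0.6, 0, 0, 0, 0], [0.6, 0, 0, 0, 0], [0.6, 0, 0, 0.5, 0], [0.6, 0, 0, 1, 0], [0.6, 0, 0, 1, 0], [0.6, 0, 0, 1, 0], [1, 0, 0, 0.5, 0], [1, -0.09, -0.9, 0, 0], [1, -0.09, -0.9, 0, 0], [1, -0.09, -0.9, 0, 0], [1, -0.09, -0.9, 0, 0], [1, -0.09, -0.9, 0, 0], [1, -0.09, -0.9, 0, 0], [1, 0, 0, 0, 0], [1, 0, 0, 0, 0], [1, 0, 0, 0, 0]]]'

```text
t: 16.15
eef_pos: [0.5717, -0.0898, 0.2247]
tool_rot: [-0.0, 1.0, -0.028, 0.0]
contact_force: [0.1, 0.7, 0.5]
gripper_width: 1.0
grasp_force: 0.0
```

Run:
```python
from h import *
for n in("scene","top"):
    im,d,c=cam(n); P=pts(d,c)
    print(n,"drum",circ(P,(.594,.125,.03),.07,.1),"wide",circ(P,(.573,-.091,.04),.07,.1))
    cv2.imwrite(f"pics/{n}4.png",im[:,:,::-1])
```

```text
scene drum [5.91300e-01 1.25700e-01 3.78565e+01 1.85000e+02 8.20072e+01] wide [ 5.70900e-01 -9.13000e-02  6.64218e+01  3.11000e+02  8.14705e+01]
top drum [5.92900e-01 1.25500e-01 3.87091e+01 1.65000e+02 8.41731e+01] wide [ 5.73300e-01 -9.16000e-02  6.42356e+01  4.70000e+02  8.21160e+01]
```

Call:
servo_tool --motion '[[[1, 0.02, -0.04, -0.8, 0], [1, 0, 0, -0.8, 0], [1, 0, 0, -0.8, 0], [1, 0, 0, -0.8, 0], [1, 0, 0, -0.5, 0], [1, 0, 0, -0.35, 0], [1, 0, 0, 0, 0], [1, 0, 0, 0, 0], [0, 0, 0, 0, 0], [0, 0, 0, 0, 0], [0, 0, 0, 0, 0], [0, 0, 0, 0, 0], [0, 0, 0, 0, 0]]]' --newtons 50

```text
t: 17.55
eef_pos: [0.5734, -0.0929, 0.0645]
tool_rot: [0.0, 1.0, -0.028, 0.001]
contact_force: [-1.2, 1.6, 5.3]
gripper_width: 0.741
grasp_force: 54.0
```

Call:
servo_tool --motion '[[[0, 0, 0, 0.4, 0], [0, 0, 0, 0.8, 0], [0, 0, 0, 1, 0], [0, 0, 0, 1, 0], [0, 0, 0, 1, 0], [0, 0, 0, 0.8, 0], [0, -0.12, 0.92, 0, 0], [0, -0.12, 0.92, 0, 0], [0, -0.12, 0.92, 0, 0], [0, -0.12, 0.92, 0, 0], [0, -0.12, 0.92, 0, 0], [0, -0.12, 0.92, 0, 0], [0, -0.12, 0.92, 0, 0], [0, -0.12, 0.92, 0, 0], [0, -0.12, 0.92, 0, 0], [0, -0.12, 0.92, 0, 0], [0, -0.12, 0.92, 0, 0], [0, -0.12, 0.92, 0, 0], [0, 0, 0, 0, 0], [0, 0, 0, 0, 0]]]'

```text
t: 19.55
eef_pos: [0.514, 0.3495, 0.2636]
tool_rot: [-0.0, 1.0, -0.027, 0.0]
contact_force: [0.7, -0.6, -1.7]
gripper_width: 0.741
grasp_force: 55.9
```

Call:
servo_tool --motion '[[[0, 0, 0, 0, 0], [0, 0, 0, 0, 0], [0, 0, 0, 0, 0], [0, 0, 0, 0, 0]]]'

```text
t: 19.95
eef_pos: [0.5151, 0.3479, 0.2628]
tool_rot: [0.0, 1.0, -0.029, 0.0]
contact_force: [-0.5, -0.0, -1.6]
gripper_width: 0.741
grasp_force: 55.9
```

Run:
```python
from h import *
for n in("scene","top"):
    im,d,c=cam(n); P=pts(d,c)
    p=bot.get_obs()["eef_pos"]
    print(n,p,"wide",circ(P,(p[0],p[1],.04),.225,.27),circ(P,(p[0],p[1],.04),.218,.24),"peg_wide",circ(P,(.573,-.0914,.03),.03,.08),"seat",circ(P,(.573,-.0914,.03),.0205,.026), "spindle",circ(P,(.5166,.3494,.03),.1,.165))
    if n=="scene": cv2.imwrite("pics/s5.png",cv2.resize(im[100:300,130:380,::-1],None,fx=2.4,fy=2.4))
```

```text
scene [0.51497959 0.34810476 0.26281539] wide [5.077000e-01 3.487000e-01 7.874320e+01 8.890000e+02 2.484572e+02] [  0.5101   0.3514  62.9993 326.     231.5861] peg_wide [ 0.5718 -0.0898 13.7909 65.     51.4417] seat [ 0.57   -0.0946 68.3782 87.     21.6659] spindle [  0.5148   0.3504  11.6253 167.     129.8221]
top [0.51488502 0.34828853 0.26275105] wide None None peg_wide [ 0.5715 -0.0907 11.2427 38.     63.3858] seat [ 5.72200e-01 -9.35000e-02  7.97601e+01  2.18000e+02  2.19482e+01] spindle None
```

View pics/s5.png

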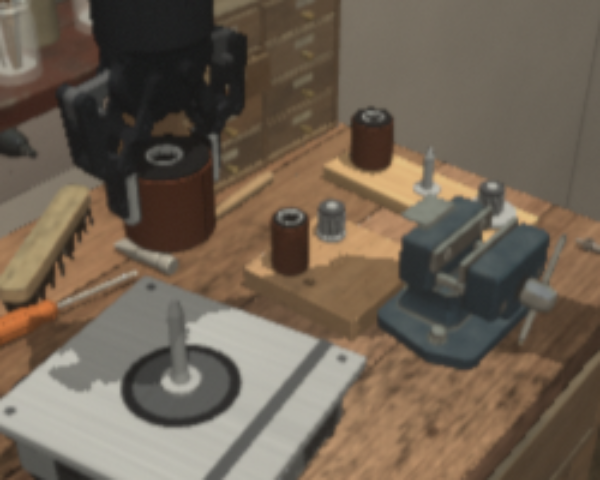

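The wide drum hangs upright over the spindle (crop 170,195). Narrow drum (290,240) and small cap (331,220) stand on the board, and peg_wide is bare at (428,170).

Run:
```python
from h import *
from scipy.optimize import least_squares
def fit(P,x,y,z0,z1,r,w):
    m=(P[...,2]>z0)&(P[...,2]<z1)&(np.hypot(P[...,0]-x,P[...,1]-y)<w); q=P[m][:,:2]
    s=least_squares(lambda p:np.hypot(*(q-p).T)-r,[x+.01,y-.01],loss="soft_l1",f_scale=.001); return s.x.round(4),len(q),np.sqrt(np.mean(s.fun**2)).round(4)
im,d,c=cam("scene"); P=pts(d,c)
print("held",fit(P,.514,.349,.222,.24,.032,.045))
print("spindle",fit(P,.515,.350,.1,.145,.006,.02))
print("peg",fit(P,.572,-.09,.03,.06,.006,.02))
print("narrow",fit(P,.592,.1255,.035,.08,.019,.028))
z=np.load("scene0.npz"); P=pts(z["d"],c); print("wide0",fit(P,.573,-.091,.035,.075,.032,.045), "capS flange",fit(P,.516,.349,.085,.135,.019,.03))
```

```text
held (array([0.5154, 0.3473]), 318, np.float64(0.0007))
spindle (array([0.5168, 0.3483]), 129, np.float64(0.0008))
peg (array([ 0.5737, -0.0932]), 45, np.float64(0.0015))
narrow (array([0.5715, 0.1477]), 266, np.float64(0.0082))
wide0 (array([ 0.5737, -0.0937]), 315, np.float64(0.0031)) capS flange (array([0.4914, 0.3696]), 433, np.float64(0.0061))
```

Call:
servo_tool --motion '[[[0, 0.035, 0.025, 0, 0], [0, 0, 0, -0.5, 0], [0, 0, 0, -0.5, 0], [0, 0, 0, -0.4, 0], [0, 0, 0, -0.2, 0], [0, 0, 0, -0.2, 0], [0, 0, 0, 0, 0], [0, 0, 0, 0, 0]]]'

```text
t: 20.9
eef_pos: [0.5164, 0.35, 0.1912]
tool_rot: [-0.0, 1.0, -0.028, 0.0]
contact_force: [0.7, -0.6, -2.2]
gripper_width: 0.738
grasp_force: 55.9
```

Call:
servo_tool --motion '[[[0, 0, 0, -0.4, 0], [0, 0, 0, -0.4, 0], [0, 0, 0, -0.3, 0], [0, 0, 0, -0.2, 0], [0, 0, 0, -0.1, 0], [0, 0, 0, -0.1, 0], [0, 0, 0, 0, 0], [0, 0, 0, 0, 0]]]'

```text
t: 21.7
eef_pos: [0.5164, 0.3499, 0.1311]
tool_rot: [-0.0, 1.0, -0.028, 0.0]
contact_force: [0.7, -0.8, -1.7]
gripper_width: 0.739
grasp_force: 55.9
```

Call:
servo_tool --motion '[[[0, 0, 0, -0.06, 0], [0, 0, 0, -0.06, 0], [0, 0, 0, -0.05, 0], [0, 0, 0, -0.03, 0], [0, 0, 0, 0, 0], [0, 0, 0, 0, 0]]]'

```text
t: 22.3
eef_pos: [0.5161, 0.3497, 0.1227]
tool_rot: [-0.0, 1.0, -0.028, -0.0]
contact_force: [-0.7, 0.0, -2.3]
gripper_width: 0.741
grasp_force: 56.0
```

Call:
servo_tool --motion '[[[0, 0, 0, -0.02, 0], [0, 0, 0, -0.02, 0], [0, 0, 0, 0, 0], [0, 0, 0, 0, 0]]]'

```text
t: 22.7
eef_pos: [0.5163, 0.3498, 0.1225]
tool_rot: [0.0, 1.0, -0.028, 0.0]
contact_force: [-3.2, -2.2, 9.2]
gripper_width: 0.74
grasp_force: 57.0
```

Call:
servo_tool --motion '[[[1, 0, 0, 0.02, 0], [1, 0, 0, 0, 0], [1, 0, 0, 0, 0], [1, 0, 0, 0.4, 0], [1, 0, 0, 0.8, 0], [1, 0, 0, 1, 0], [1, 0, 0, 1, 0], [0.6, 0, 0, 0.8, 0], [0.6, -0.05, -0.99, 0, 0], [0.6, -0.05, -0.99, 0, 0], [0.6, -0.05, -0.99, 0, 0], [0.6, -0.05, -0.99, 0, 0], [0.6, -0.05, -0.99, 0, 0], [0.6, -0.05, -0.99, 0, 0], [0.6, -0.06, -0.99, 0, 0], [0.6, -0.06, -0.99, 0, 0], [0.6, -0.06, -0.99, 0, 0], [0.6, -0.06, -0.99, 0, 0], [0.6, -0.06, -0.99, 0, 0], [0.6, 0, 0, 0, 0]]]'

```text
t: 24.7
eef_pos: [0.4914, -0.092, 0.2829]
tool_rot: [0.001, 0.999, -0.033, 0.0]
contact_force: [-0.5, 0.0, -1.1]
gripper_width: 0.6
grasp_force: 0.0
```

Call:
servo_tool --motion '[[[0.6, 0, 0, -1, 0], [0.6, 0, 0, -1, 0], [0.6, 0, 0, -1, 0], [0.6, 0, 0, 0, 0], [0.6, 0, 0, 0, 0], [0.6, 0, 0, 0, 0]]]'

```text
t: 25.3
eef_pos: [0.4939, -0.0857, 0.1643]
tool_rot: [0.0, 1.0, -0.028, 0.002]
contact_force: [-0.2, -0.2, -0.0]
gripper_width: 0.6
grasp_force: 0.0
```

Run:
```python
from h import *
for n in("scene","top"):
    im,d,c=cam(n); P=pts(d,c)
    print(n,"wide",circ(P,(.516,.349,.04),.13,.15),circ(P,(.516,.349,.008),.13,.165),"capL",circ(P,(.491,-.0864,.02),.05,.07))
    if n=="scene": cv2.imwrite("pics/s6.png",cv2.resize(im[100:300,130:380,::-1],None,fx=2.4,fy=2.4))
```

```text
scene wide [5.151000e-01 3.506000e-01 6.459610e+01 7.280000e+02 1.400862e+02] [  0.5118   0.3492  16.4102  68.     147.4399] capL [ 0.4883 -0.0858 31.6135 76.     57.7582]
top wide [5.16300e-01 3.50600e-01 6.46390e+01 6.29000e+02 1.40234e+02] [  0.5163   0.3458  17.232   39.     148.2608] capL [ 0.4888 -0.086  27.2889 71.     58.3565]
```

View pics/s6.png

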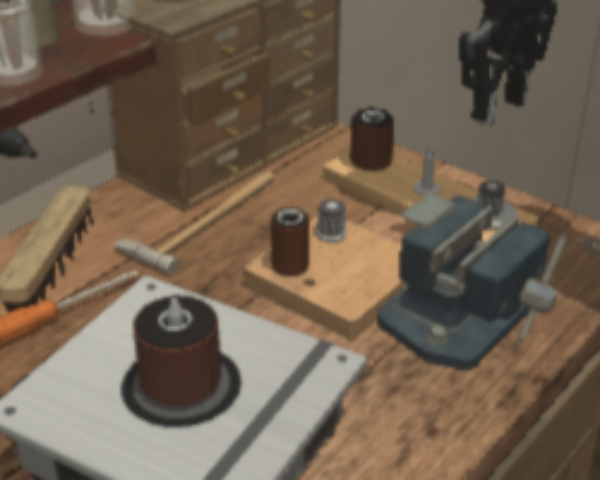

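The wide drum is seated on the spindle (crop 177,350, tip showing in the bore), its top measured at 140 mm. The gripper is above the large cap (490,200).

Call:
servo_tool --motion '[[[0.6, -0.05, 0, -0.6, 0], [0.6, 0, 0, -0.6, 0], [0.6, 0, 0, -0.5, 0], [0.6, 0, 0, -0.5, 0], [0.6, 0, 0, 0, 0], [0.6, 0, 0, 0, 0], [0.6, 0, 0, 0, 0]]]'

```text
t: 26.1
eef_pos: [0.4914, -0.086, 0.0755]
tool_rot: [0.0, 1.0, -0.028, 0.001]
contact_force: [0.4, 0.4, 0.5]
gripper_width: 0.6
grasp_force: 0.0
```

Call:
servo_tool --motion '[[[0.6, -0.02, 0, -0.3, 0], [0.6, 0, 0, -0.23, 0], [0.6, 0, 0, 0, 0], [0.6, 0, 0, 0, 0], [0, 0, 0, 0, 0], [0, 0, 0, 0, 0], [0, 0, 0, 0, 0], [0, 0, 0, 0, 0], [0, 0, 0, 0, 0]]]' --newtons 45

```text
t: 27.0
eef_pos: [0.4896, -0.086, 0.0531]
tool_rot: [0.0, 1.0, -0.028, 0.0]
contact_force: [-1.9, 0.2, 5.5]
gripper_width: 0.314
grasp_force: 44.4
```

Call:
servo_tool --motion '[[[0, 0, 0, 0.4, 0], [0, 0, 0, 0.8, 0], [0, 0, 0, 1, 0], [0, 0, 0, 1, 0], [0, 0, 0, 1, 0], [0, 0, 0, 0.8, 0], [0, 0.06, 0.99, 0, 0], [0, 0.06, 0.99, 0, 0], [0, 0.06, 0.99, 0, 0], [0, 0.06, 0.99, 0, 0], [0, 0.06, 0.99, 0, 0], [0, 0.06, 0.99, 0, 0], [0, 0.06, 0.99, 0, 0], [0, 0.06, 0.99, 0, 0], [0, 0.06, 0.99, 0, 0], [0, 0.06, 0.99, 0, 0], [0, 0.06, 0.99, 0, 0], [0, 0, 0, 0, 0], [0, 0, 0, 0, 0], [0, 0, 0, 0, 0]]]'

```text
t: 29.0
eef_pos: [0.516, 0.3483, 0.2521]
tool_rot: [0.001, 1.0, -0.029, -0.0]
contact_force: [1.0, -1.0, -1.4]
gripper_width: 0.317
grasp_force: 44.6
```

Call:
servo_tool --motion '[[[0, 0, 0, 0, 0], [0, 0, 0, 0, 0], [0, 0, 0, 0, 0]]]'

```text
t: 29.3
eef_pos: [0.5161, 0.3489, 0.2529]
tool_rot: [0.0, 1.0, -0.029, 0.0]
contact_force: [0.6, 0.3, -1.6]
gripper_width: 0.317
grasp_force: 44.6
```

Run:
```python
from h import *
im,d,c=cam("scene"); P=pts(d,c); p=bot.get_obs()["eef_pos"]; print(p)
zc=p[2]-.0301
print("flange",circ(P,(p[0],p[1],.045),zc-.003,zc+.008),"tip",circ(P,(.516,.3493,.012),.147,.165),circ(P,(.516,.3493,.04),.13,.145))
for n in("top",):
    im2,d2,c2=cam(n);P2=pts(d2,c2);print(circ(P2,(p[0],p[1],.045),zc-.003,zc+.008),circ(P2,(.491,-.0864,.02),.035,.06))
print("pegcap",circ(P,(.491,-.0864,.02),.035,.06))
cv2.imwrite("pics/s7.png",cv2.resize(im[100:300,130:380,::-1],None,fx=2.4,fy=2.4))
```

```text
[0.51595195 0.34908539 0.25284372]
flange [  0.5164   0.3492  57.0238 318.     227.7391] tip [  0.5145   0.35    10.2073  34.     152.1813] [5.147000e-01 3.506000e-01 6.446880e+01 7.150000e+02 1.400604e+02]
None [ 0.4903 -0.0856 10.8174 21.     40.671 ]
pegcap [ 0.4917 -0.0861 10.6687 19.     40.484 ]
```

View pics/s7.png

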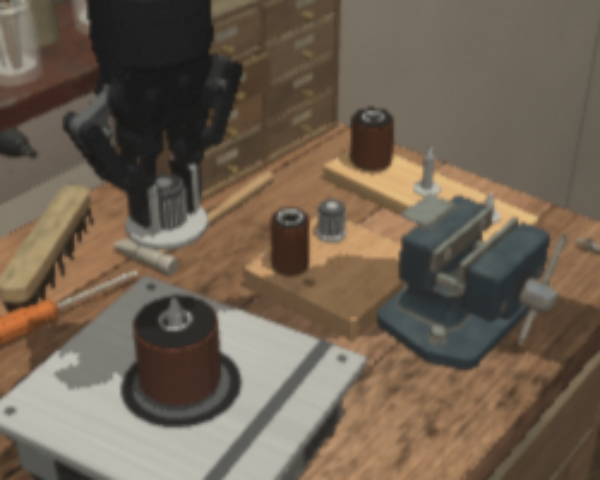

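The large cap is held level over the spindle tip (crop cap 168,215; tip 175,305), and peg_cap is free.

Call:
servo_tool --motion '[[[0, -0.01, 0.01, -0.5, 0], [0, 0, 0, -0.5, 0], [0, 0, 0, -0.4, 0], [0, 0, 0, -0.2, 0], [0, 0, 0, -0.15, 0], [0, 0, 0, -0.1, 0], [0, 0, 0, 0, 0], [0, 0, 0, 0, 0]]]'

```text
t: 30.2
eef_pos: [0.5156, 0.3504, 0.1793]
tool_rot: [-0.0, 1.0, -0.028, 0.0]
contact_force: [-0.2, 0.4, -1.4]
gripper_width: 0.315
grasp_force: 44.7
```

Call:
servo_tool --motion '[[[0, 0, 0, -0.1, 0], [0, 0, 0, -0.06, 0], [0, 0, 0, -0.04, 0], [0, 0, 0, 0, 0], [0, 0, 0, 0, 0]]]'

```text
t: 30.7
eef_pos: [0.5156, 0.3502, 0.1712]
tool_rot: [-0.0, 1.0, -0.028, 0.0]
contact_force: [-1.1, -0.9, 2.3]
gripper_width: 0.312
grasp_force: 45.1
```

Call:
servo_tool --motion '[[[0.6, 0, 0, 0, 0], [0.6, 0, 0, 0, 0], [0.6, 0, 0, 0, 0], [0.6, 0, 0, 0.3, 0], [0.6, 0, 0, 0.8, 0], [0.6, 0, 0, 1, 0], [0.6, 0, 0, 0.5, 0], [0.6, 0.32, -0.94, 0, 0], [0.6, 0.32, -0.94, 0, 0], [0.6, 0.32, -0.94, 0, 0], [0.6, 0.32, -0.94, 0, 0], [0.6, 0.32, -0.94, 0, 0], [0.6, 0.32, -0.94, 0, 0], [0.6, 0, 0, -1, 0], [0.6, 0, 0, -1, 0], [0.6, 0, 0, 0, 0], [0.6, 0, 0, 0, 0], [0.6, 0, 0, 0, 0]]]'

```text
t: 32.5
eef_pos: [0.5935, 0.1255, 0.1974]
tool_rot: [-0.001, 1.0, -0.028, 0.002]
contact_force: [0.5, 0.8, 0.1]
gripper_width: 0.601
grasp_force: 0.0
```

Run:
```python
from h import *
for n in("scene","top"):
    im,d,c=cam(n); P=pts(d,c)
    print(n,"hub",circ(P,(.516,.349,.035),.16,.19),"flange",circ(P,(.516,.349,.045),.143,.155),"narrow",circ(P,(.5925,.1255,.025),.07,.095))
```

```text
scene hub [  0.5159   0.3508  29.5729 245.     174.9513] flange [5.168000e-01 3.498000e-01 5.844720e+01 3.950000e+02 1.464632e+02] narrow [5.9280e-01 1.2470e-01 3.9571e+01 1.8400e+02 8.2295e+01]
top hub [  0.5172   0.3511  29.8581 155.     176.1994] flange [5.16600e-01 3.49400e-01 6.08414e+01 3.63000e+02 1.46568e+02] narrow [ 0.5886  0.129  34.3368 62.     83.5186]
```

Call:
servo_tool --motion '[[[0.6, -0.01, 0, -0.7, 0], [0.6, 0, 0, -0.8, 0], [0.6, 0, 0, -0.8, 0], [0.6, 0, 0, -0.6, 0], [0.6, 0, 0, -0.3, 0], [0.6, 0, 0, 0, 0], [0.6, 0, 0, 0, 0], [0.6, 0, 0, 0, 0], [0, 0, 0, 0, 0], [0, 0, 0, 0, 0], [0, 0, 0, 0, 0], [0, 0, 0, 0, 0], [0, 0, 0, 0, 0]]]' --newtons 40

```text
t: 33.9
eef_pos: [0.5928, 0.1248, 0.0684]
tool_rot: [-0.0, 1.0, -0.028, 0.001]
contact_force: [-0.7, -0.6, 6.0]
gripper_width: 0.437
grasp_force: 39.6
```

Call:
servo_tool --motion '[[[0, 0, 0, 0.4, 0], [0, 0, 0, 0.8, 0], [0, 0, 0, 1, 0], [0, 0, 0, 1, 0], [0, 0, 0, 0, 0], [0, -0.08, -0.9, 0, 0], [0, -0.08, -0.9, 0, 0], [0, -0.09, -0.9, 0, 0], [0, -0.09, -0.9, 0, 0], [0, -0.09, -0.9, 0, 0], [0, -0.09, -0.9, 0, 0], [0, 0, 0, 0, 0], [0, 0, 0, 0, 0], [0, 0, 0, 0, 0], [0, 0, 0, 0, 0]]]'

```text
t: 35.4
eef_pos: [0.571, -0.0898, 0.1948]
tool_rot: [-0.0, 1.0, -0.027, 0.0]
contact_force: [0.4, -0.6, 0.1]
gripper_width: 0.438
grasp_force: 40.5
```

Run:
```python
from h import *
for n in("scene","top"):
    im,d,c=cam(n); P=pts(d,c); p=bot.get_obs()["eef_pos"]; z=p[2]-.0424
    print(n,p,"held",circ(P,(p[0],p[1],.035),z,z+.015),"peg",circ(P,(.572,-.0905,.015),.035,.06),circ(P,(.572,-.0905,.015),.06,.08))
    if n=="scene": cv2.imwrite("pics/s8.png",cv2.resize(im[100:300,130:380,::-1],None,fx=2.4,fy=2.4))
```

```text
scene [ 0.57109525 -0.0899936   0.19481132] held [ 5.708000e-01 -8.810000e-02  3.808330e+01  7.600000e+01  1.599862e+02] peg [ 0.5738 -0.0909 13.9116 37.     49.2156] [ 0.5714 -0.0895  8.5885 19.     66.4159]
top [ 0.57104164 -0.09018469  0.19474041] held [ 5.604000e-01 -8.590000e-02  2.785980e+01  1.500000e+01  1.606047e+02] peg [ 0.5732 -0.0903 11.8634 14.     48.8951] [ 0.5724 -0.0902 11.2224 16.     66.9877]
```

View pics/s8.png

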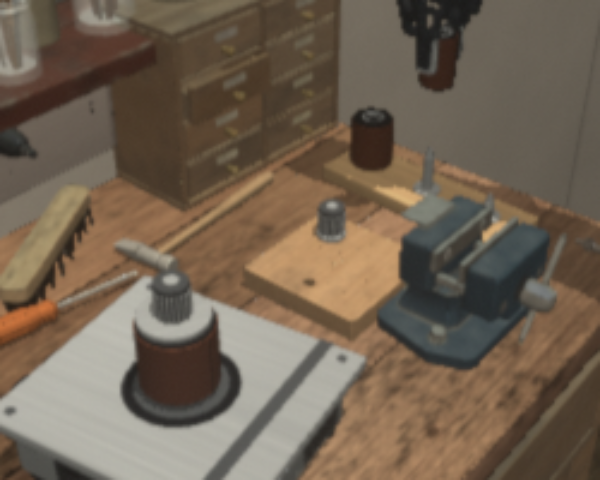

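Large cap sits on the wide drum (crop 175,310). The narrow drum is held (440,60) above peg_wide (428,170).

Call:
servo_tool --motion '[[[0, 0.03, -0.01, -0.6, 0], [0, 0, 0, -0.6, 0], [0, 0, 0, -0.4, 0], [0, 0, 0, -0.3, 0], [0, 0, 0, -0.2, 0], [0, 0, 0, -0.2, 0], [0, 0, 0, 0, 0], [0, 0, 0, 0, 0]]]'

```text
t: 36.3
eef_pos: [0.5724, -0.0919, 0.103]
tool_rot: [0.0, 1.0, -0.028, 0.0]
contact_force: [-0.1, 0.9, -1.5]
gripper_width: 0.44
grasp_force: 40.5
```

Call:
servo_tool --motion '[[[0, 0, 0.02, -0.25, 0], [0, 0, 0, -0.25, 0], [0, 0, 0, -0.2, 0], [0, 0, 0, -0.12, 0], [0, 0, 0, -0.06, 0], [0, 0, 0, -0.04, 0], [0, 0, 0, 0, 0], [0, 0, 0, 0, 0]]]'

```text
t: 37.1
eef_pos: [0.5724, -0.0911, 0.0661]
tool_rot: [0.0, 1.0, -0.028, 0.0]
contact_force: [-0.3, 0.4, -1.0]
gripper_width: 0.438
grasp_force: 40.6
```

Call:
servo_tool --motion '[[[0, 0, 0, -0.025, 0], [0, 0, 0, 0, 0], [0.6, 0, 0, 0, 0], [0.6, 0, 0, 0, 0], [0.6, 0, 0, 0, 0], [0.6, 0, 0, 0.4, 0], [0.6, 0, 0, 0.8, 0], [0.6, 0, 0, 1, 0], [0.6, 0, 0, 1, 0], [0.6, 0, 0, 0.3, 0], [0.6, 0.145, 0.91, 0, 0], [0.6, 0.145, 0.91, 0, 0], [0.6, 0.145, 0.91, 0, 0], [0.6, 0.145, 0.91, 0, 0], [0.6, 0, 0, 0, 0], [0.6, 0, 0, 0, 0], [0.6, 0, 0, 0, 0]]]'

```text
t: 38.8
eef_pos: [0.5952, 0.0529, 0.2049]
tool_rot: [0.001, 1.0, -0.029, -0.0]
contact_force: [0.2, -0.3, -1.4]
gripper_width: 0.599
grasp_force: 0.0
```

Run:
```python
from h import *
for n in("scene","top"):
    im,d,c=cam(n); P=pts(d,c)
    print(n,"narrow",circ(P,(.572,-.0905,.025),.07,.1),"capS",circ(P,(.5955,.0545,.025),.05,.08))
```

```text
scene narrow [ 5.71800e-01 -8.86000e-02  3.75368e+01  1.23000e+02  8.05110e+01] capS [5.95200e-01 5.54000e-02 3.00809e+01 9.50000e+01 6.00976e+01]
top narrow None capS [5.96300e-01 5.54000e-02 2.91811e+01 1.13000e+02 6.05022e+01]
```

Call:
servo_tool --motion '[[[0.6, 0.01, 0.02, -0.8, 0], [0.6, 0, 0, -0.9, 0], [0.6, 0, 0, -0.9, 0], [0.6, 0, 0, -0.6, 0], [0.6, 0, 0, -0.4, 0], [0.6, 0, 0, 0, 0], [0.6, 0, 0, 0, 0], [0.6, 0, 0, 0, 0]]]'

```text
t: 39.7
eef_pos: [0.597, 0.0553, 0.0625]
tool_rot: [-0.0, 1.0, -0.029, 0.001]
contact_force: [0.7, 0.5, 0.1]
gripper_width: 0.604
grasp_force: 0.0
```

Call:
servo_tool --motion '[[[0.6, -0.02, 0, -0.15, 0], [0.6, 0, 0, 0, 0], [0.6, 0, 0, 0, 0], [0, 0, 0, 0, 0], [0, 0, 0, 0, 0], [0, 0, 0, 0, 0], [0, 0, 0, 0, 0], [0, 0, 0, 0, 0], [0, 0, 0, 0, 0]]]'

```text
t: 40.6
eef_pos: [0.5951, 0.0553, 0.0552]
tool_rot: [0.0, 1.0, -0.028, 0.0]
contact_force: [-1.4, -0.1, 5.3]
gripper_width: 0.309
grasp_force: 39.5
```

Call:
servo_tool --motion '[[[0, 0, 0, 0.5, 0], [0, 0, 0, 1, 0], [0, 0, 0, 1, 0], [0, 0, 0, 1, 0], [0, 0, 0, 0.5, 0], [0, -0.65, -0.88, 0, 0], [0, -0.65, -0.88, 0, 0], [0, -0.65, -0.88, 0, 0], [0, -0.65, -0.88, 0, 0], [0, 0, 0, 0, 0], [0, 0, 0, -1, 0], [0, 0, 0, -1, 0], [0, 0, 0, 0, 0], [0, 0, 0, 0, 0], [0, 0, 0, 0, 0], [0, 0, 0, 0, 0]]]'

```text
t: 42.2
eef_pos: [0.4923, -0.0855, 0.1367]
tool_rot: [0.0, 1.0, -0.028, 0.002]
contact_force: [-0.8, -0.6, -0.6]
gripper_width: 0.317
grasp_force: 39.8
```

Run:
```python
from h import *
for n in("scene","top"):
    im,d,c=cam(n); P=pts(d,c); p=bot.get_obs()["eef_pos"]; z=p[2]-.0292
    print(n,p,"held",circ(P,(p[0],p[1],.03),z-.002,z+.009),"peg",circ(P,(.491,-.086,.015),.03,.055),"narrow",circ(P,(.572,-.0905,.025),.07,.1))
    if n=="scene": cv2.imwrite("pics/s9.png",cv2.resize(im[100:300,200:450,::-1],None,fx=2.4,fy=2.4))
```

```text
scene [ 0.49216551 -0.08550311  0.13654129] held [ 4.877000e-01 -8.430000e-02  3.669130e+01  3.500000e+01  1.116325e+02] peg [ 0.4893 -0.0851  8.4749 21.     41.3248] narrow [ 5.71500e-01 -8.95000e-02  3.97336e+01  1.25000e+02  7.99092e+01]
top [ 0.49186689 -0.08557095  0.13627879] held [ 4.82100e-01 -7.20000e-02  1.71492e+01  5.00000e+00  1.14940e+02] peg [ 0.4879 -0.0845  6.1818  5.     36.2309] narrow [ 5.7320e-01 -8.9800e-02  3.8252e+01  1.6200e+02  8.1685e+01]
```

View pics/s9.png

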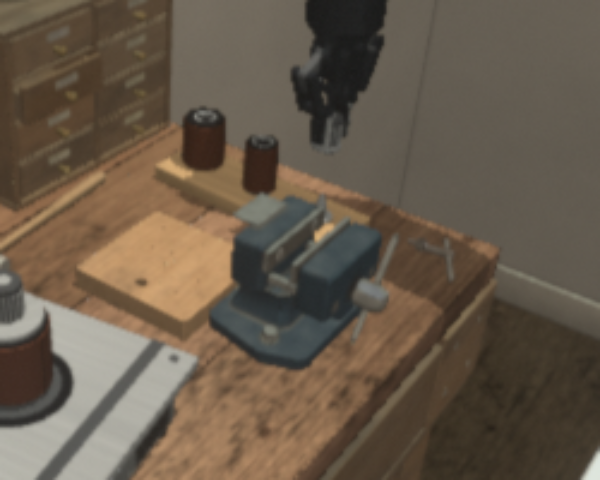

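The narrow drum is on peg_wide (crop 260,163), the middle drum is still at (204,138), and the small cap is held at (327,140) over peg_cap.

Call:
servo_tool --motion '[[[0, -0.04, -0.01, -0.5, 0], [0, 0, 0, -0.5, 0], [0, 0, 0, -0.2, 0], [0, 0, 0, -0.2, 0], [0, 0, 0, -0.15, 0], [0, 0, 0, 0, 0], [0, 0, 0, 0, 0]]]'

```text
t: 43.0
eef_pos: [0.4897, -0.0859, 0.0733]
tool_rot: [0.0, 1.0, -0.028, 0.0]
contact_force: [0.4, -0.2, -0.0]
gripper_width: 0.319
grasp_force: 39.8
```

Call:
servo_tool --motion '[[[0, 0.01, 0, -0.15, 0], [0, 0, 0, -0.15, 0], [0, 0, 0, -0.1, 0], [0, 0, 0, -0.08, 0], [0, 0, 0, -0.03, 0], [0, 0, 0, 0, 0], [0, 0, 0, 0, 0]]]'

```text
t: 43.7
eef_pos: [0.4895, -0.0859, 0.0527]
tool_rot: [0.0, 1.0, -0.028, -0.0]
contact_force: [-2.8, -0.2, 4.9]
gripper_width: 0.317
grasp_force: 40.3
```

Call:
servo_tool --motion '[[[0.5, 0, 0, 0, 0], [0.5, 0, 0, 0, 0], [0.5, 0, 0, 0, 0], [0.5, 0, 0, 0.4, 0], [0.5, 0, 0, 0.8, 0], [0.5, 0, 0, 1, 0], [0.5, 0, 0, 1, 0], [0.5, 0, 0, 1, 0], [0.5, 0, -1, 0, 0], [0.5, 0, -1, 0, 0], [0.5, 0, -1, 0, 0], [0.5, 0, -1, 0, 0], [0.5, 0, -1, 0, 0], [0.5, 0, 0, 0, 0], [0.5, 0, 0, 0, 0], [0.5, 0, 0, 0, 0]]]'

```text
t: 45.3
eef_pos: [0.49, -0.2844, 0.2203]
tool_rot: [-0.0, 1.0, -0.028, -0.0]
contact_force: [-0.6, 0.0, -0.1]
gripper_width: 0.497
grasp_force: 0.0
```

Run:
```python
from h import *
for n in("scene","top"):
    im,d,c=cam(n); P=pts(d,c)
    for k,a in dict(capS=(.491,-.0858,.025),narrow=(.572,-.0905,.025),mid=(.655,-.096,.035),capL=(.516,.35,.035)).items():
        b={"capS":(.05,.07),"capL":(.165,.19)}.get(k,(.07,.1)); print(n,k,circ(P,a,*b))
    if n=="top": cv2.imwrite("pics/t9.png",cv2.resize(im[100:300,100:400,::-1],None,fx=2.6,fy=2.6))
```

```text
scene capS [ 0.491  -0.0844 29.0872 78.     57.7379]
scene narrow [ 5.71700e-01 -8.77000e-02  3.80541e+01  1.26000e+02  7.94021e+01]
scene mid [ 6.54500e-01 -9.69000e-02  5.24475e+01  1.83000e+02  8.08824e+01]
scene capL [  0.5165   0.3504  29.1429 203.     175.8617]
top capS [ 4.91100e-01 -8.44000e-02  2.88387e+01  1.13000e+02  5.82306e+01]
top narrow [ 5.73000e-01 -8.96000e-02  3.79354e+01  1.73000e+02  8.16191e+01]
top mid [ 6.55700e-01 -9.61000e-02  5.05029e+01  3.21000e+02  8.22049e+01]
top capL [  0.5173   0.3512  29.1679 148.     176.037 ]
```

View pics/t9.png

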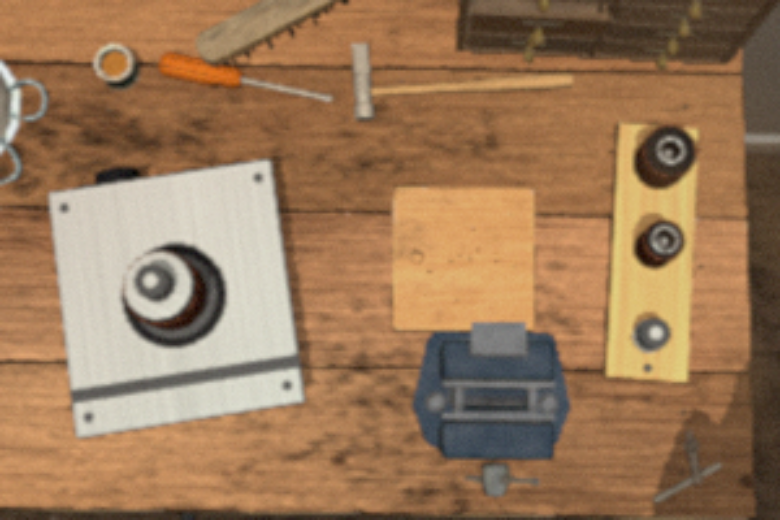

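Everything is in place: wide drum and large cap on the spindle (crop 160,285), middle drum (667,152), narrow drum (660,242), small cap (652,333). All heights match the seated values.

```bash
python3 -c "
from station import bot
print(bot.hand_in())"
```

```text
the job is handed in; nothing more can be done
None
```

The changeover is done and handed in at about 45 s: the wide drum is on the spindle under the large cap, the narrow drum and small cap are on the two freed pegs, and the middle drum was left on its peg.

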